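# Raise the black bedside reading lamp to 45 degrees

### The arm

A 7-joint arm with a two-finger parallel gripper is mounted at the origin on the work surface. World frame = base frame: x ahead of the robot, y to its left, z up, the work surface at z = 0. Lengths are in mm, angles in rad, forces in N, time in s.
With the tool pointing down it reaches from about 425 to 875 mm from the base axis. Payload 4.7 kg.
Tool frame: the origin (TCP) lies midway between the tips of the shut fingers; the grasp point (between the pads) lies 19 mm behind it; z points along the fingers, y is the line along which they close (so a half turn about z gives the same grasp; the last joint's range is limited). The gripper opens to 87 mm and grips with 3 to 60 N. Pads are 19 mm wide; open, the fingers measure 117 mm over their backs; the gripper's body (75 mm by 190 mm) begins 51 mm behind the grasp point.
Start: joints at [1.256, 0.321, -0.07, 1.45, 0.023, 1.371, -0.057], TCP at [209.87, -615.207, 222.587] pointing down, gripper open.
Joint ranges: [-2.86, 2.86], [-0.3, 2.09], [-1.38, 1.24], [0.06, 2.45], [-1.56, 4.7], [0.09, 2.05], [-2.69, 2.69]. Speed limits (rad/s): [2.57, 2.57, 3.14, 3.14, 3.14, 3.14, 3.14].

### API

Orientations are given as a rotation vector (axis times angle).
In Python, from cell import sensors, eyes, ctrl gives the robot as it stands. The module is installed in compiled form; this text tells all that it offers.
- The arm moves only by the tool drive_tool, never from a script. Its argument "steps" is a list of rows, each a list of 3 entries, a list of its own where there are three numbers: the turn, a rotation vector about the tool's x, y, z in rad, then the shift along the tool's x, y, z in cm, then the closure, from 0 (fully open) to 1 (shut). In form: [[[rx, ry, rz], [tx, ty, tz], fingers], ...]. A call has 1 to 5 rows; each row shifts and turns the commanded pose from where the row before left it, along the tool's axes as they then stand; what a row does not reach is not made up. A row lasts 1/12 s, in which the tool goes at most 41.7 mm and 7.16 degrees, less where a joint would pass 70% of its speed; a pose out of reach is approached as far as the arm can. A call with a gripper value outside its range is refused whole. The fingers move at their own pace and stop on an object; "force" is the grip in N (left out, the last holds). Time passes only in rows, so rows that do not move let the fingers close. It gives the time, the measured TCP pose, the force, the opening and the grip force at its end, in the units of the state.
- sensors.read_state(): the state, without advancing time (a new reading comes with each control period).
- eyes.read_camera(name): name is "scene" or "top" or "wrist"; returns the picture (384x512x3 uint8, blue, green, red); there is no depth.
- eyes.calibration(name): a dict with "K" (3x3 intrinsics, pixels), "eye" and "orientation" of the camera in the world. Camera axes: x right, y down, z forward; pixel columns grow to the right and rows downward; lengths in mm; the calibration is good to about 2 mm. A picture is of the moment at which its call begins: read the wrist's pose just before it. calibration takes no time and is no camera call; for the wrist camera it gives the pose at the moment of the call.
- ctrl.hand_in(): hands the job in; it is judged then, once.
The state is a dict: "time": time; "qpos": joint angles; "dq": joint speeds; "tau": joint torques, N m; "tool_pos": TCP position; "orientation": TCP orientation; "wrist_force": force on the tool from outside, world axes, zero at the start; "ft_torque": the same for the moment, N m; "gripper_width": opening from 0.0 (shut) to 1.0 (fully open); "grip_force": force on a finger pad.
Only numpy, scipy, OpenCV 4.12 (cv2) and the standard library are available. Lean on these libraries where they do the work, as an engineer would, in place of code of your own. Each camera call takes 0.05 s, during which the arm holds its last target. There are 200 camera calls.

### The job

Someone is about to read in bed: raise the light bar of the black folding lamp to 45 degrees, halfway between level and upright, let go, and see that its stiff hinge holds it there. Leave the white lamp, the alarm clock and the drinking glass as they are.

Things in the scene. Friction and masses are not known exactly. Their poses are not given: they have to be found in the camera images.
- black_lamp (a joint): angle of the black lamp's light bar above level, rad: 0 level (folded down), 1.57 upright, range 0 to 1.75; starts between 0.05 and 0.4; 45 degrees is 0.785. The bar is straight and flat, 24 mm wide, 12 mm thick, 205 mm long, hinged at one end on a level axis. The friction hinge stays at any angle; about 2 to 4 N at the grip point moves it
- black_lamp_hinge (a point): point on the black lamp's hinge axis, mid-width of the bar, 100 mm above the table, atop a thin stem on a round black foot 110 mm across that is fixed to the table. Its y axis is the hinge axis (level), z is up, and the bar lies on its -x side: unturned it points at the robot (world -x); the lamp is turned up to 0.35 rad either way
- black_lamp_grip (a point): where to take the black bar: on its centre line, 165 mm from the hinge, 40 mm short of its free end, in mid-thickness. Nothing stands beside it: pinch it from above across its 24 mm width (along y, parallel to the hinge axis). This frame turns with the bar: x runs along it towards the hinge, z out of its upper face
- white_lamp_grip (a point): the same point on the bar of the white lamp, which is the same lamp in white, raised somewhere between 0.3 and 1.1 rad, so its free end stands up to 290 mm high: do not sweep it; to be left alone. The two lamps stand about 0.42 m apart, left and right, and may be either way round
- clock: twin-bell alarm clock, black drum 92 mm across and 42 mm deep, 134 mm tall with its handle, loose, white dial on its own -x side; origin at the middle of its underside; to be left alone, beyond the lamps
- tumbler: empty amber glass tumbler, 76 mm across and 85 mm tall, loose on a cork coaster 10 mm thick, to the robot's right; origin at the middle of its underside; to be left alone

How it is judged:
By the outcome, as a careful person would: the job done as asked, in the order asked, and still so for the second after the job is handed in, with the robot touching nothing.
It also fails if it takes over 38 s, if anything falls off the work surface, if the arm or the gripper's body presses on something with over 40 N, if the wrist force passes 120 N, or if a joint passes its speed limit or range.

## Working session

There is one attempt and no reset: what is moved stays moved. The work goes in short steps, Python scripts to look and compute and a tool call to move; the robot and the scene stay as the last step left them, time stands still between calls to the robot, and variables do not carry over. Pictures are saved under pics/ and viewed, at most 10 in all, crops included, and the job is handed in when it is done.

Besides the shell and the picture viewer there is one more tool, called after "Emit:" by a JSON object that holds its "name" and its "arguments", one argument or row to a line. drive_tool: Moves the arm, as the interface text tells. Its arguments: {"type":"object","properties":{"steps":{"type":"array","items":{"type":"array"}},"force":{"type":"number"}},"required":["steps"]}

```bash
mkdir -p pics; python3 - <<'E'
from cell import sensors, eyes
import cv2, numpy as np
s=sensors.read_state(); print({k:np.round(v,3) for k,v in s.items()})
ims=[]
for n in("scene","top"):
    im=eyes.read_camera(n); cv2.imwrite(f"pics/{n}0.png",im); c=eyes.calibration(n); print(n,c)
E
```

```text
{'time': np.float64(0.0), 'qpos': array([ 1.256,  0.322, -0.07 ,  1.452,  0.023,  1.371, -0.057]), 'dq': array([-0.   ,  0.   , -0.001, -0.001,  0.001, -0.002, -0.   ]), 'tau': array([-0.0000e+00, -4.9129e+01, -4.0400e-01, -3.1253e+01, -6.4000e-02,
        4.4000e-02,  0.0000e+00]), 'tool_pos': array([ 209.675, -614.673,  221.459]), 'orientation': array([-3.097e+00, -5.140e-01,  1.000e-03]), 'wrist_force': array([0.017, 0.446, 0.611]), 'ft_torque': array([ 0.006, -0.011,  0.01 ]), 'grip_force': np.float64(0.0), 'gripper_width': np.float64(1.004)}
scene {'K': array([[436.48862189,   0.        , 259.90704771],
       [  0.        , 436.48862189, 195.66388705],
       [  0.        ,   0.        ,   1.        ]]), 'eye': array([1119.54332109, -571.9831005 , 1158.9103454 ]), 'orientation': array([-2.38634708, -1.0219112 ,  0.30748283])}
top {'K': array([[456.49470984,   0.        , 254.26142652],
       [  0.        , 456.49470984, 189.54988953],
       [  0.        ,   0.        ,   1.        ]]), 'eye': array([ 405.16898134, -109.43832111, 1405.23909884]), 'orientation': array([-2.1048002 ,  2.15870299, -0.18612145])}
```

View pics/scene0.png

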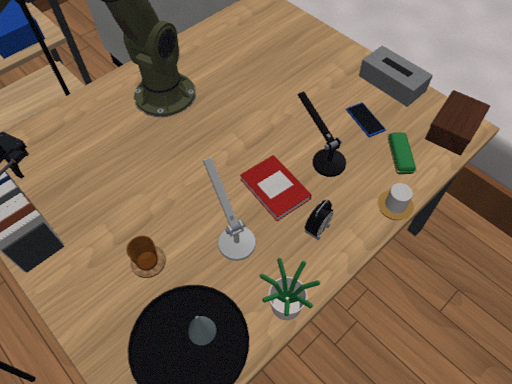

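View pics/top0.png

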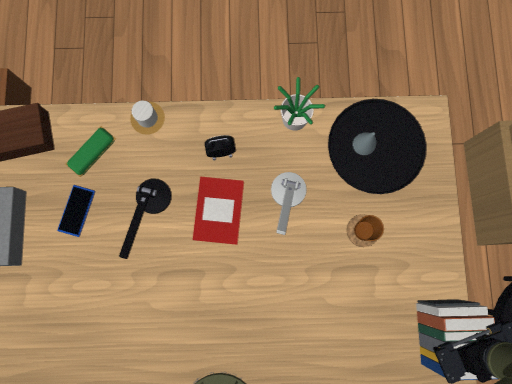

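```bash
cat > h.py <<'E'
import numpy as np, cv2
from scipy.spatial.transform import Rotation as R
from cell import sensors, eyes
def ray(c,p):
    d=R.from_rotvec(c["orientation"]).apply(np.linalg.solve(c["K"],[p[0],p[1],1.])); return np.array(c["eye"]),d/np.linalg.norm(d)
def onz(c,p,z):
    e,d=ray(c,p); return e+d*(z-e[2])/d[2]
def tri(c1,p1,c2,p2):
    e1,d1=ray(c1,p1);e2,d2=ray(c2,p2)
    t=np.linalg.lstsq(np.c_[d1,-d2],e2-e1,rcond=None)[0]
    a,b=e1+t[0]*d1,e2+t[1]*d2; return (a+b)/2,np.linalg.norm(a-b)
E
python3 - <<'E'
from h import *
s=cv2.imread("pics/scene0.png")[85:185,280:370]; t=cv2.imread("pics/top0.png")[170:270,100:190]
cv2.imwrite("pics/c1.png",np.hstack([cv2.resize(i,None,fx=4.4,fy=5,interpolation=0) if 0 else cv2.resize(i,None,fx=4.4,fy=4.4,interpolation=cv2.INTER_NEAREST) for i in(s,t)]))
E
```

```text
(no output)
```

View pics/c1.png

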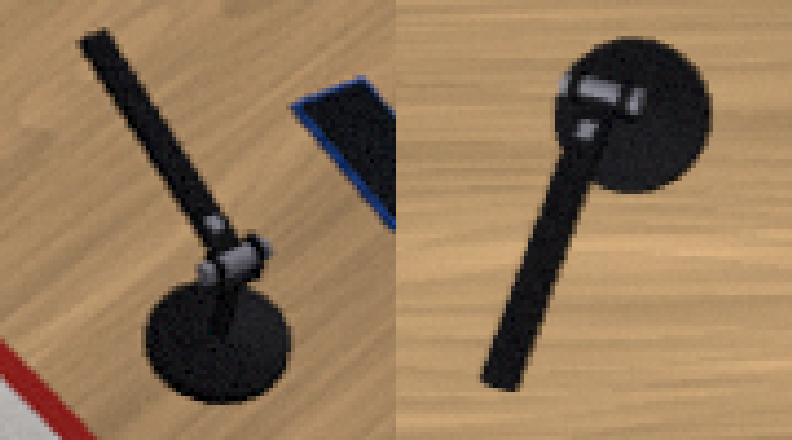

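```bash
python3 - <<'E'
from h import *
S,T=eyes.calibration("scene"),eyes.calibration("top")
h,e1=tri(S,(333.6,144.5),T,(147.5,191.6)); f,e2=tri(S,(301.6,93.4),T,(123.6,257.3))
v=f-h
print("hinge",h.round(1),e1,"hinge z100",onz(T,(147.5,191.6),100).round(1),onz(S,(333.6,144.5),100).round(1))
print("free",f.round(1),e2,"len",np.linalg.norm(v),"yaw",np.arctan2(-v[1],-v[0]),"elev",np.arctan2(v[2],np.hypot(*v[:2])))
print("grip",(h+v/np.linalg.norm(v)*165).round(1))
print("white end/hinge top",onz(T,(282,232),200).round(0),onz(T,(290,183),100).round(0))
E
```

```text
hinge [636.7 198.1  97.3] 5.27872656255424 hinge z100 [634.5 195.3 100. ] [639.1 198.7 100. ]
free [447.1 247.7 149.7] 3.924387746661418 len 202.85528528532964 yaw -0.25581313286196483 elev 0.26118719288909914
grip [482.4 238.5 139.9]
white end/hinge top [ 500. -184.  200.] [ 649. -219.  100.]
```

```bash
cat >> h.py <<'E'
def pose():
    s=sensors.read_state(); return np.array(s["tool_pos"]),R.from_rotvec(s["orientation"]),s
def want(elev,tilt,hinge=np.array([636.7,197.5,100.]),yaw=-0.256,flip=0,r=165,back=19):
    # tool: grasp point on the bar at elev, tool tilted by tilt about hinge axis (0 = straight down)
    A=R.from_euler("z",yaw)
    g=hinge+A.apply([-r*np.cos(elev),0,r*np.sin(elev)])
    Rt=A*R.from_euler("y",tilt)*R.from_euler("x",np.pi)*R.from_euler("z",np.pi*flip)
    return g+Rt.apply([0,0,back]),Rt
def delta(P,Rt):
    p,r,s=pose(); return (r.inv().apply(P-p)/10).round(2),(r.inv()*Rt).as_rotvec().round(3)
E
python3 - <<'E'
from h import *
p,r,s=pose(); print(r.as_matrix().round(3))
for f in(0,1):
    P,Rt=want(.26,0,flip=f); print(f,P.round(1),delta(P,Rt)); print(delta(np.array([440,-150,420]),Rt)[0],delta(np.array([490,236,320]),Rt)[0])
E
```

```text
[[ 0.946  0.323 -0.001]
 [ 0.323 -0.946  0.002]
 [-0.    -0.002 -1.   ]]
0 [482.4 237.9 123.4] (array([ 53.35, -71.87,   9.94]), array([-0.002,  0.001,  0.585]))
[ 36.8  -36.58 -19.78] [ 54.   -71.48  -9.72]
1 [482.4 237.9 123.4] (array([ 53.35, -71.87,   9.94]), array([-1.000e-03, -2.000e-03, -2.557e+00]))
[ 36.8  -36.58 -19.78] [ 54.   -71.48  -9.72]
```

Emit:
{"name": "drive_tool", "arguments": {
  "steps": [
    [[0,0,0],[2,-2,-2],0],
    [[0,0,0],[2.4,-2,-2],0],
    [[0,0,0],[2.4,-2,-2],0],
    [[0,0,0],[2.4,-2,-2],0],
    [[0,0,0],[2.4,-2,-2],0]
  ]
}}

```text
time: 0.52
tool_pos: [287.8, -481.5, 323.0]
orientation: [-3.099, -0.514, 0.001]
wrist_force: [1.1, -1.1, 0.1]
gripper_width: 0.998
grip_force: 0.0
```

Emit:
{"name": "drive_tool", "arguments": {
  "steps": [
    [[0,0,0],[2.4,-2,-2],0],
    [[0,0,0],[2.4,-2,-2],0],
    [[0,0,0],[2.4,-2,-2],0],
    [[0,0,0],[2.4,-2,-2],0],
    [[0,0,0],[2.4,-2,-2],0]
  ]
}}

```text
time: 0.93
tool_pos: [369.0, -348.1, 423.2]
orientation: [-3.099, -0.514, 0.001]
wrist_force: [0.4, -0.1, -0.6]
gripper_width: 0.998
grip_force: 0.0
```

Emit:
{"name": "drive_tool", "arguments": {
  "steps": [
    [[0,0,0],[2.4,-2.5,0],0],
    [[0,0,0],[2.4,-2.5,0],0],
    [[0,0,0],[2.4,-2.5,0],0],
    [[0,0,0],[2.4,-2.5,0],0],
    [[0,0,0],[2,-2.5,0],0]
  ]
}}

```text
time: 1.35
tool_pos: [438.7, -191.8, 422.2]
orientation: [-3.099, -0.516, 0.0]
wrist_force: [1.1, -0.1, -0.1]
gripper_width: 1.0
grip_force: 0.0
```

Emit:
{"name": "drive_tool", "arguments": {
  "steps": [
    [[0,0,0],[1.2,-2.6,0],0],
    [[0,0,0],[1.2,-2.6,0],0],
    [[0,0,0],[1.2,-2.6,0],0],
    [[0,0,0],[1.2,-2.6,0],0],
    [[0,0,0],[1.2,-2.6,0.5],0]
  ]
}}

```text
time: 1.77
tool_pos: [452.9, -50.0, 417.9]
orientation: [3.099, 0.514, 0.001]
wrist_force: [0.2, 0.3, 0.7]
gripper_width: 0.998
grip_force: 0.0
```

Emit:
{"name": "drive_tool", "arguments": {
  "steps": [
    [[0,0,0],[1.2,-2.6,0.8],0],
    [[0,0,0],[1.2,-2.6,0.8],0],
    [[0,0,0],[1.2,-2.6,0.8],0],
    [[0,0,0],[1.2,-2.6,0.8],0],
    [[0,0,0],[1.2,-2.6,0.8],0]
  ]
}}

```text
time: 2.18
tool_pos: [467.3, 92.2, 376.9]
orientation: [3.099, 0.514, -0.0]
wrist_force: [0.4, -0.4, 0.5]
gripper_width: 1.002
grip_force: 0.0
```

Emit:
{"name": "drive_tool", "arguments": {
  "steps": [
    [[0,0,0],[1.2,-2.6,1],0],
    [[0,0,0],[1.2,-2.6,1],0],
    [[0,0,0],[1.2,-2.6,1],0],
    [[0,0,0],[1.2,-2.6,1],0],
    [[0,0,0],[1.2,-2.6,1],0]
  ]
}}

```text
time: 2.6
tool_pos: [482.3, 234.4, 326.9]
orientation: [3.099, 0.513, 0.0]
wrist_force: [0.1, 0.4, -0.0]
gripper_width: 1.0
grip_force: 0.0
```

Emit:
{"name": "drive_tool", "arguments": {
  "steps": [
    [[0,0,-0.12],[0,0,0],0],
    [[0,0,-0.12],[0,0,0],0],
    [[0,0,-0.12],[0,0,0],0],
    [[0,0,-0.12],[0,0,0],0],
    [[0,0,-0.12],[0,0,0],0]
  ]
}}

```text
time: 3.02
tool_pos: [482.2, 233.2, 327.0]
orientation: [-2.804, -1.416, 0.002]
wrist_force: [0.6, -0.3, -0.2]
gripper_width: 1.0
grip_force: 0.0
```

Emit:
{"name": "drive_tool", "arguments": {
  "steps": [
    [[0,0,-0.12],[0,0,0],0],
    [[0,0,-0.12],[0,0,0],0],
    [[0,0,-0.12],[0,0,0],0],
    [[0,0,-0.12],[0,0,0],0],
    [[0,0,-0.12],[0,0,0],0]
  ]
}}

```text
time: 3.43
tool_pos: [482.3, 233.1, 327.1]
orientation: [-2.261, -2.181, 0.001]
wrist_force: [1.2, 0.6, -0.5]
gripper_width: 1.002
grip_force: 0.0
```

Emit:
{"name": "drive_tool", "arguments": {
  "steps": [
    [[0,0,-0.12],[0,0,0],0],
    [[0,0,-0.12],[0,0,0],0],
    [[0,0,-0.12],[0,0,0],0],
    [[0,0,-0.12],[0,0,0],0],
    [[0,0,-0.12],[0,0,0],0]
  ]
}}

```text
time: 3.85
tool_pos: [482.3, 233.1, 327.1]
orientation: [-1.516, -2.752, 0.001]
wrist_force: [0.2, 0.7, 0.2]
gripper_width: 0.998
grip_force: 0.0
```

Emit:
{"name": "drive_tool", "arguments": {
  "steps": [
    [[0,0,-0.12],[0,0,0],0],
    [[0,0,-0.12],[0,0,0],0],
    [[0,0,-0.12],[0,0,0],0],
    [[0,0,-0.12],[0,0,0],0],
    [[0,0,-0.12],[0,0,0],0]
  ]
}}

```text
time: 4.27
tool_pos: [482.3, 233.1, 327.1]
orientation: [-0.635, -3.076, 0.001]
wrist_force: [0.3, 0.4, -0.3]
gripper_width: 0.997
grip_force: 0.0
```

Emit:
{"name": "drive_tool", "arguments": {
  "steps": [
    [[0,0,-0.12],[0,0,0],0],
    [[0,0,-0.04],[0,0,0],0],
    [[0,0,0],[0,0,0],0]
  ]
}}

```text
time: 4.52
tool_pos: [482.3, 233.1, 327.1]
orientation: [-0.395, -3.116, 0.001]
wrist_force: [0.6, 0.7, 0.4]
gripper_width: 1.001
grip_force: 0.0
```

```bash
python3 - <<'E'
from h import *
c=eyes.calibration("wrist"); im=eyes.read_camera("wrist"); cv2.imwrite("pics/w1.png",im)
p,r,s=pose(); print(p.round(1),r.as_matrix().round(3),s["qpos"].round(2)); print(c)
P,Rt=want(.26,0,flip=1); print(P,delta(P,Rt))
for h in (want(.26,0,back=0)[0],np.array([636.7,197.5,100])):
    q=c["K"]@R.from_rotvec(c["orientation"]).inv().apply(h-c["eye"]); print("expect px",q[:2]/q[2])
E
```

```text
[482.4 233.1 327.2] [[-0.968  0.251 -0.001]
 [ 0.251  0.968 -0.   ]
 [ 0.001 -0.    -1.   ]] [ 0.63  0.21 -1.28  1.53  0.2   1.55  0.67]
{'K': array([[319.53765167,   0.        , 255.2950242 ],
       [  0.        , 319.53765167, 190.41506454],
       [  0.        ,   0.        ,   1.        ]]), 'eye': array([404.46617682, 251.74771556, 490.6606024 ]), 'orientation': array([2.29030029, 1.77513102, 0.2621132 ])}
[482.44218043 237.87590475 123.41829106] (array([ 0.1 ,  0.48, 20.37]), array([-0.   , -0.001,  0.002]))
expect px [260.82066066 167.78268343]
expect px [259.30808016 273.45724371]
```

View pics/w1.png

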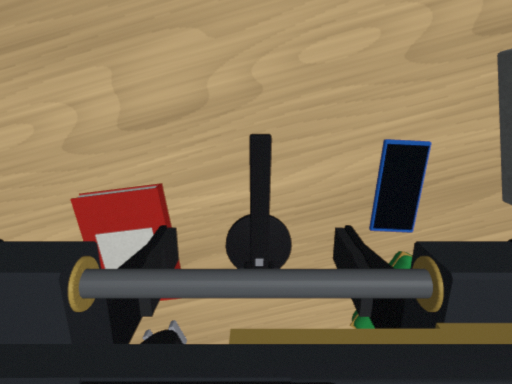

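The wrist view shows the black bar centred at column ~260 (rows 134–260), matching the predicted grip pixel (261, 168). I can descend on it.

Emit:
{"name": "drive_tool", "arguments": {
  "steps": [
    [[0,0,0],[0,0.1,3],0],
    [[0,0,0],[0,0.1,3],0],
    [[0,0,0],[0,0.1,3],0],
    [[0,0,0],[0,0.1,3],0],
    [[0,0,0],[0,0.1,3],0]
  ]
}}

```text
time: 4.98
tool_pos: [483.6, 237.8, 176.0]
orientation: [0.399, 3.116, -0.001]
wrist_force: [1.0, -0.7, 1.2]
gripper_width: 0.997
grip_force: 0.0
```

Emit:
{"name": "drive_tool", "arguments": {
  "steps": [
    [[0,0,0],[0.1,0,2],0],
    [[0,0,0],[0,0,1.5],0],
    [[0,0,0],[0,0,1],0],
    [[0,0,0],[0,0,0.9],0],
    [[0,0,0],[0,0,0],0]
  ]
}}

```text
time: 5.4
tool_pos: [482.1, 237.8, 122.2]
orientation: [-0.397, -3.115, 0.002]
wrist_force: [-0.8, -0.7, -0.1]
gripper_width: 1.005
grip_force: 0.0
```

Emit:
{"name": "drive_tool", "arguments": {
  "steps": [
    [[0,0,0],[0,0,0],0.5],
    [[0,0,0],[0,0,0],0.6],
    [[0,0,0],[0,0,0],0.7],
    [[0,0,0],[0,0,0],0.8],
    [[0,0,0],[0,0,0],0.8]
  ],
  "force": 15
}}

```text
time: 5.82
tool_pos: [483.1, 238.5, 124.1]
orientation: [0.396, 3.115, 0.0]
wrist_force: [1.3, -0.3, -0.2]
gripper_width: 0.709
grip_force: 0.0
```

Emit:
{"name": "drive_tool", "arguments": {
  "steps": [
    [[0,0,0],[0,0,0],1],
    [[0,0,0],[0,0,0],1],
    [[0,0,0],[0,0,0],1],
    [[0,0,0],[0,0,0],1]
  ]
}}

```text
time: 6.15
tool_pos: [482.7, 238.3, 123.5]
orientation: [-0.396, -3.116, 0.0]
wrist_force: [-0.1, -0.3, -0.1]
gripper_width: 0.405
grip_force: 0.0
```

```bash
python3 - <<'E'
from h import *
p,r,s=pose(); print(p.round(1),s["qpos"].round(2),s["wrist_force"],s["gripper_width"],s["grip_force"])
for k in range(1,6):
  e=.26+.525*k/5; P,Rt=want(e,e-.26,flip=1); print(k,delta(P,Rt))
E
```

```text
[482.7 238.3 123.5] [ 0.49  0.37 -1.17  1.82  0.37  1.19  0.52] [-0.0531823  -0.34706761 -0.07772615] 0.40521865597866874 0.0
1 (array([-0.32, -0.05, -1.65]), array([-0.   ,  0.105,  0.003]))
2 (array([-0.82, -0.06, -3.26]), array([-0.   ,  0.21 ,  0.003]))
3 (array([-1.49, -0.06, -4.82]), array([-0.001,  0.315,  0.003]))
4 (array([-2.32, -0.06, -6.29]), array([-0.001,  0.42 ,  0.003]))
5 (array([-3.3 , -0.06, -7.67]), array([-0.001,  0.525,  0.003]))
```

Emit:
{"name": "drive_tool", "arguments": {
  "steps": [
    [[0,0,0],[0,0,0],1],
    [[0,0,0],[0,0,0],1],
    [[0,0,0],[0,0,0],1],
    [[0,0,0],[0,0,0],1],
    [[0,0,0],[0,0,0],1]
  ],
  "force": 15
}}

```text
time: 6.57
tool_pos: [482.7, 238.1, 123.5]
orientation: [-0.396, -3.116, 0.001]
wrist_force: [-0.4, -1.3, -0.4]
gripper_width: 0.272
grip_force: 15.0
```

Emit:
{"name": "drive_tool", "arguments": {
  "steps": [
    [[0,0,0],[0,0,0],1],
    [[0,0,0],[0,0,0],1]
  ]
}}

```text
time: 6.73
tool_pos: [482.7, 238.1, 123.4]
orientation: [-0.396, -3.116, 0.001]
wrist_force: [0.4, -1.4, 0.8]
gripper_width: 0.273
grip_force: 15.0
```

Emit:
{"name": "drive_tool", "arguments": {
  "steps": [
    [[0,0.0525,0],[-0.15,0,-0.83],1],
    [[0,0.0525,0],[-0.15,0,-0.83],1],
    [[0,0,0],[0,0,0],1]
  ]
}}

```text
time: 6.98
tool_pos: [485.9, 237.3, 140.5]
orientation: [-0.385, -3.007, -0.022]
wrist_force: [-4.1, -1.9, 3.2]
gripper_width: 0.272
grip_force: 15.0
```

```bash
python3 - <<'E'
from h import *
p,r,s=pose(); print(p.round(1),s["qpos"].round(2),s["wrist_force"].round(1),s["gripper_width"],s["grip_force"])
for k in range(1,6):
  e=.26+.525*k/5; P,Rt=want(e,e-.26,flip=1); print(k,delta(P,Rt))
E
```

```text
[485.9 237.3 140.5] [ 0.48  0.45 -1.16  1.73  0.33  1.31  0.56] [-4.1 -1.9  3.2] 0.27233491152430783 15.001504342071712
1 (array([ 0.01, -0.04,  0.05]), array([ 0.   , -0.006,  0.001]))
2 (array([-0.31, -0.04, -1.61]), array([0.   , 0.099, 0.001]))
3 (array([-0.81, -0.04, -3.23]), array([0.   , 0.204, 0.001]))
4 (array([-1.47, -0.04, -4.78]), array([0.   , 0.309, 0.001]))
5 (array([-2.29, -0.04, -6.26]), array([0.   , 0.414, 0.001]))
```

Emit:
{"name": "drive_tool", "arguments": {
  "steps": [
    [[0,0.052,0],[-0.12,0,-0.83],1],
    [[0,0.052,0],[-0.12,0,-0.83],1],
    [[0,0.052,0],[-0.12,0,-0.83],1],
    [[0,0.052,0],[-0.12,0,-0.83],1],
    [[0,0,0],[0,0,0],1]
  ]
}}

```text
time: 7.4
tool_pos: [496.9, 234.4, 171.8]
orientation: [-0.359, -2.803, -0.058]
wrist_force: [-3.0, -2.7, 3.0]
gripper_width: 0.271
grip_force: 15.0
```

Emit:
{"name": "drive_tool", "arguments": {
  "steps": [
    [[0,0.052,0],[-0.12,0,-0.83],1],
    [[0,0.052,0],[-0.12,0,-0.83],1],
    [[0,0,0],[0,0,0],1],
    [[0,0,0],[0,0,0],1]
  ]
}}

```text
time: 7.73
tool_pos: [504.5, 232.4, 186.0]
orientation: [-0.345, -2.708, -0.071]
wrist_force: [1.6, -1.7, 0.7]
gripper_width: 0.272
grip_force: 15.0
```

```bash
cat > m.py <<'E'
from h import *
import sys
n=sys.argv[1]
p,r,s=pose(); print(p.round(1),s["qpos"].round(2),s["wrist_force"].round(1),s["gripper_width"],s["grip_force"])
g=p+r.apply([0,0,-19]); v=g-[636.7,197.5,100]; print("elev by tcp",np.arctan2(v[2],np.hypot(*v[:2])),"r",np.linalg.norm(v),"tilt",np.arcsin(-r.as_matrix()[0,2]/np.cos(.256)))
P,Rt=want(.785,.525,flip=1); print(delta(P,Rt))
s=eyes.read_camera("scene")[65:185,270:370]; t=eyes.read_camera("top")[170:290,100:200]
cv2.imwrite(f"pics/{n}.png",np.hstack([cv2.resize(i,None,fx=4,fy=4,interpolation=cv2.INTER_NEAREST) for i in(s,t)]))
E
python3 m.py c2
```

```text
[504.5 232.4 186. ] [ 0.4   0.67 -1.1   1.44  0.26  1.64  0.62] [ 1.6 -1.7  0.7] 0.27239983835395537 15.002020611427724
elev by tcp 0.6752698223314881 r 165.37478008753243 tilt 0.41474448533721997
(array([-0.39, -0.04, -1.72]), array([-0.002,  0.111,  0.002]))
```

View pics/c2.png

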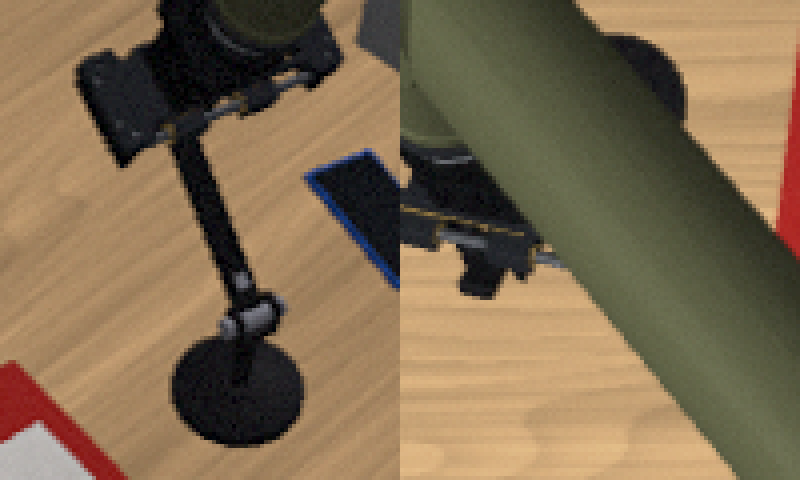

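The bar follows the grip: it is visibly raised in the scene view, held between the fingers. I'll finish the remaining 0.11 rad.

Emit:
{"name": "drive_tool", "arguments": {
  "steps": [
    [[0,0.055,0],[-0.14,0,-0.87],1],
    [[0,0.055,0],[-0.14,0,-0.87],1],
    [[0,0,0],[0,0,0],1],
    [[0,0,0],[0,0,0],1],
    [[0,0,0],[0,0,0],1]
  ]
}}

```text
time: 8.25
tool_pos: [514.0, 230.0, 200.7]
orientation: [-0.331, -2.601, -0.087]
wrist_force: [1.8, -3.9, -1.4]
gripper_width: 0.275
grip_force: 15.0
```

```bash
python3 m.py c3
```

```text
[514.  230.  200.7] [ 0.36  0.74 -1.08  1.32  0.23  1.76  0.63] [ 1.8 -3.9 -1.4] 0.27451595029819775 15.003398330882192
elev by tcp 0.7840635902795426 r 165.88736128741962 tilt 0.5233898920269313
(array([-0.09, -0.04,  0.01]), array([-0.003,  0.002,  0.002]))
```

Emit:
{"name": "drive_tool", "arguments": {
  "steps": [
    [[0,0,0],[0,0,0],0.6],
    [[0,0,0],[0,0,0],0.4],
    [[0,0,0],[0,0,0],0],
    [[0,0,0],[0,0,0],0],
    [[0,0,0],[0,0,0],0]
  ]
}}

```text
time: 8.77
tool_pos: [513.4, 231.0, 201.3]
orientation: [-0.329, -2.597, -0.09]
wrist_force: [0.7, 0.1, 0.2]
gripper_width: 0.567
grip_force: 0.0
```

Emit:
{"name": "drive_tool", "arguments": {
  "steps": [
    [[0,0,0],[0,0,0],0],
    [[0,0,0],[0,0,0],0],
    [[0,0,0],[0,0,-1],0],
    [[0,0,0],[0,0,-2],0],
    [[0,0,0],[0,0,-2.5],0]
  ]
}}

```text
time: 9.18
tool_pos: [540.2, 223.0, 248.8]
orientation: [-0.329, -2.595, -0.087]
wrist_force: [0.7, 0.6, 0.3]
gripper_width: 0.938
grip_force: 0.0
```

Emit:
{"name": "drive_tool", "arguments": {
  "steps": [
    [[0,0,0],[0,0,-3],0],
    [[0,0,0],[0,0,-3],0],
    [[0,-0.1,0],[2,0,-3],0],
    [[0,-0.1,0],[3,0,-2],0],
    [[0,-0.1,0],[3,0,-2],0]
  ]
}}

```text
time: 9.6
tool_pos: [529.8, 226.4, 396.9]
orientation: [-0.372, -2.894, -0.048]
wrist_force: [0.3, 0.0, 3.3]
gripper_width: 1.0
grip_force: 0.0
```

Emit:
{"name": "drive_tool", "arguments": {
  "steps": [
    [[0,-0.1,0],[3,0,-1],0],
    [[0,-0.1,0],[3,0,-1],0],
    [[0,0,0],[3,0,0],0],
    [[0,0,0],[3,0,0],0],
    [[0,0,0],[3,0,0],0]
  ]
}}

```text
time: 10.02
tool_pos: [385.2, 264.8, 428.4]
orientation: [-0.388, -3.09, -0.005]
wrist_force: [-1.4, -0.7, 0.6]
gripper_width: 0.997
grip_force: 0.0
```

```bash
python3 m.py c4; python3 - <<'E'
from h import *
for n in("scene","top"): cv2.imwrite(f"pics/{n}1.png",eyes.read_camera(n))
cv2.imwrite("pics/both.png",cv2.resize(np.vstack([np.hstack([cv2.imread("pics/scene1.png"),cv2.imread("pics/top1.png")])]),(800,300)))
E
```

```text
[385.2 264.8 428.4] [ 0.74 -0.13 -1.22  1.45 -0.14  1.75  0.81] [-1.4 -0.7  0.6] 0.9971780493842552 0.0
elev by tcp 0.928604653954089 r 433.7952158897524 tilt 0.02736497757242013
(array([-14.03,  -0.22,  22.45]), array([-0.002,  0.498,  0.006]))
```

View pics/c4.png

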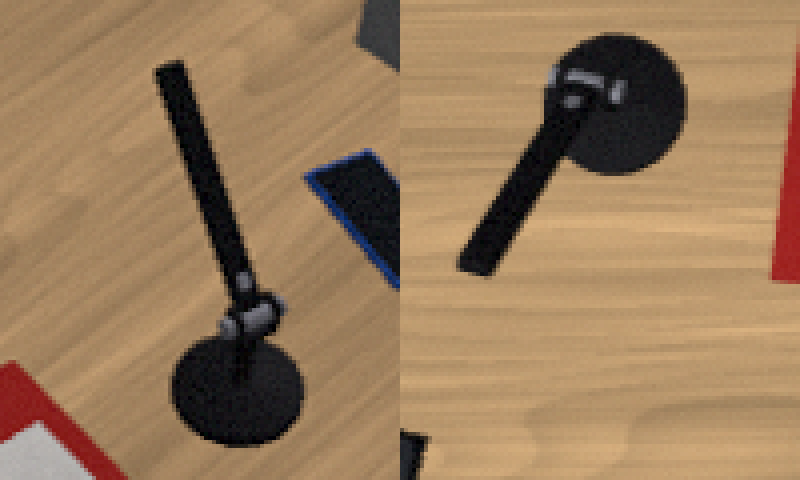

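View pics/both.png

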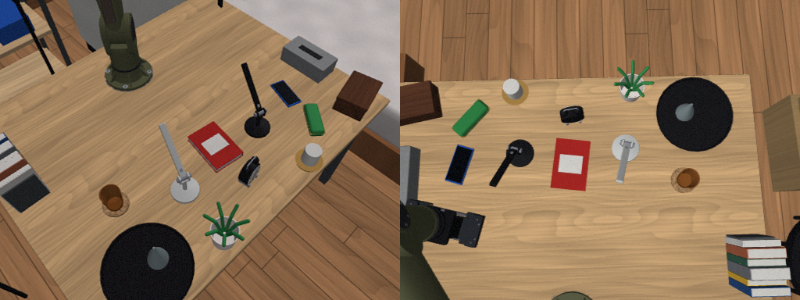

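The bar stands free and raised, and the other objects look undisturbed. The free end is at scene (312.8, 81.8) and top (119, 237).

```bash
python3 - <<'E'
from h import *
S,T=eyes.calibration("scene"),eyes.calibration("top")
f,e=tri(S,(312.8,81.8),T,(119,237)); 
for h in([636.7,197.5,100],[636.7,198.1,97.3]):
    v=f-h; print(f.round(1),e,np.linalg.norm(v),np.arctan2(v[2],np.hypot(*v[:2])),np.arctan2(-v[1],-v[0]))
# second look for creep and neighbours
for n in("scene","top"):
    a=cv2.imread(f"pics/{n}1.png"); d=cv2.absdiff(a,eyes.read_camera(n)).max(2); print(n,(cv2.blur(d,(5,5))>15).sum())
    d=cv2.absdiff(a,cv2.imread(f"pics/{n}0.png")).max(2); m=(cv2.blur(d,(5,5))>25).astype(np.uint8); print([tuple(x[:4]) for x in cv2.connectedComponentsWithStats(m)[2][1:]])
E
```

```text
[495.8 235.5 238.7] 4.040508081224669 201.3710304815953 0.7599492861038062 -0.2633546216717798
[495.8 235.5 238.7] 4.040508081224669 203.12911986773673 0.770110276224048 -0.2593816224744763
scene 74
[(np.int32(0), np.int32(0), np.int32(11), np.int32(13)), (np.int32(102), np.int32(0), np.int32(39), np.int32(71)), (np.int32(148), np.int32(0), np.int32(10), np.int32(14)), (np.int32(277), np.int32(0), np.int32(10), np.int32(11)), (np.int32(159), np.int32(16), np.int32(22), np.int32(47)), (np.int32(160), np.int32(32), np.int32(7), np.int32(18)), (np.int32(138), np.int32(54), np.int32(4), np.int32(4)), (np.int32(152), np.int32(56), np.int32(11), np.int32(6)), (np.int32(297), np.int32(79), np.int32(40), np.int32(64)), (np.int32(0), np.int32(130), np.int32(30), np.int32(50))]
top 3099
[(np.int32(140), np.int32(189), np.int32(10), np.int32(14)), (np.int32(113), np.int32(200), np.int32(32), np.int32(60)), (np.int32(0), np.int32(255), np.int32(111), np.int32(129)), (np.int32(433), np.int32(322), np.int32(79), np.int32(62)), (np.int32(510), np.int32(326), np.int32(2), np.int32(4))]
```

```bash
python3 -c "
from cell import ctrl
print(ctrl.hand_in())"
```

```text
the job is handed in; nothing more can be done
None
```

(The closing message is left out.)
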